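# Turn the probe head to the code scanner and take the reading

### The job

Turn the black probe head in its slanted brass socket until the white code patch faces the blue scanner block's red window squarely, and let go of it. Then press the red read button fully down and let it come back up. Do not shift the scanner block, and leave the generator, torque handle, caliper and sample tube where they are.

Things in the scene. Friction and masses are not known exactly. Their poses are not given: they have to be found in the camera images.
- cap (a point): Centre of the rubber grip cap (48 mm diameter, 45 mm long) of the black probe head, a cylinder leaning 29 degrees (0.5 rad) from vertical, its top towards the robot. z: along its axis, up out of the socket; x: towards the marked side (white line over the cap's end and side, patch below). The body below the cap is 43 mm thick, 95 mm long to the socket. The flat end is 22.5 mm above this point.
- mark (a point): Centre of the white code patch with black bars (18 x 50 mm) on the probe head's side, 22 mm from its axis and 72.5 mm below the cap's centre along the axis; axes as cap (x points straight out of the patch).
- scanner_window (a point): Centre of the red window of the blue scanner block (44 x 60 x 46 mm; top 23 mm above this point) on a rigid bracket of the rig, 74 mm from the probe head's axis, level with the patch. z: along the head's axis, up; x: from that axis straight out to the window. Its bearing about the head differs each time. The patch faces it when the x axes of mark and window agree.
- probe (a joint): Angle of the probe head's patch from the scanner window, rad, counter-clockwise looking down on the cap's end. 0 or 2 pi: faces the window; pi: faces away. Stops at -0.7 and 7.0; starts between 2.0 and 4.3, so either way round will do. It only turns, with 0.25 N m of friction (cannot be pulled out), and stays where it is left.
- read (a joint): Travel of the red read button, m: 0 up, 0.006 fully down; a spring, 5 N to push it fully down, which returns by itself.
- read_top (a point): Centre of the top face of the red button (36 mm diameter, pressed straight down), on a grey read-out box 100 x 120 x 45 mm fixed to the counter, left or right of the rig.
- rig: Fixed aluminium test rig: plate 200 x 180 x 12 mm, slanted column and brass socket 68 mm in diameter. Origin under the plate's centre; the socket's mouth is 30 mm along +x and 100 mm up; the probe head's axis rises from there, leaning to the rig's -x.
- generator: Bystander: titanium generator, 66 x 52 x 14 mm, lying flat; origin under the centre of its body. Leave alone.
- torque_handle: Bystander: red torque handle, 170 x 30 x 28 mm, lying along its x; origin at the underside, near its middle. Leave alone.
- caliper: Bystander: steel caliper, 200 mm long along its x, 60 mm wide at the jaws, 13 mm high; origin at the underside, mid-length. Leave alone.
- sample_tube: Bystander: glass sample tube with blue cap, 130 mm long along its x, lying in a white stand 90 x 60 mm, 49 mm high in all; origin at the underside. Leave alone.
Mind the look-alikes: they are no part of the job. What is meant by the part that bears read is not pink, and is the larger of those in its own colour.

How it is judged:
On the way, in this order (a step that is already met when the one before it is completed fails the run):
1. the code patch faces the scanner window (within 0.17 rad), the head is at rest and let go ((value of joint probe between -0.17 and 0.17 rad or value of joint probe between 6.11319 and 6.45319 rad) and velocity of joint probe between -0.05 and 0.05 rad/s and contact force between the fingers and probe below 0.1 N), for 0.2 s.
2. the read button is pressed down while the patch faces the window ((value of joint probe between -0.17 and 0.17 rad or value of joint probe between 6.11319 and 6.45319 rad) and value of joint read above 0.0045 m), for 0.02 s.
At the end, for the whole second after the job is handed in: The probe head is at rest with its code patch facing the scanner window within 0.17 rad (about 10 degrees), and the read button has come back up to within 2 mm ((value of joint probe between -0.17 and 0.17 rad or value of joint probe between 6.11319 and 6.45319 rad) and velocity of joint probe between -0.05 and 0.05 rad/s and value of joint read below 0.002 m); the robot touches nothing.
It fails at once if the scanner block is shifted by more than 8 mm (distance of scanner_window from where it was at the start of the episode above 0.008 m).
It fails at once if the titanium generator is moved more than 20 mm (distance of generator from where it was at the start of the episode above 0.02 m).
It fails at once if the red torque handle is moved more than 20 mm (distance of torque_handle from where it was at the start of the episode above 0.02 m).
It fails at once if the steel caliper is moved more than 20 mm (distance of caliper from where it was at the start of the episode above 0.02 m).
It fails at once if the sample tube in its stand is moved more than 20 mm (distance of sample_tube from where it was at the start of the episode above 0.02 m).
It also fails if it takes over 61 s, if anything falls off the work surface, if the arm or the gripper's body presses on something with over 40 N, if the wrist force passes 120 N, or if a joint passes its speed limit or range.

### The arm

A 6-joint arm with a two-finger parallel gripper is mounted at the origin on the work surface. World frame = base frame: x ahead of the robot, y to its left, z up, the work surface at z = 0. Lengths are in m, angles in rad, forces in N, time in s.
With the tool pointing down it reaches from about 0.35 to 1 m from the base axis. Payload 7.1 kg.
Tool frame: the origin (TCP) lies midway between the tips of the shut fingers; the grasp point (between the pads) lies behind it (env.grip_point_offset is the z of the grasp point in the tool frame, in m); z points along the fingers, y is the direction in which the jaws open and shut (so a half turn about z gives the same grasp; the last joint's range is limited). The gripper opens to 85 mm and grips with 20 to 120 N. Pads are 22 mm wide; open, the fingers measure 114 mm over their backs; the gripper's body (76 mm by 85 mm) begins 54 mm behind the grasp point. The pads swing forward as they close: fully open they stand 13 mm farther back than shut.
Start: joints at [1.275, 0.423, 1.63, -0, 1.089, -0.019], TCP at [0.171, 0.601, 0.231] pointing down, gripper open.
Joint ranges: [-3, 3], [-0.9, 2.11], [0.09, 2.58], [-1.31, 4.45], [0.11, 2.69], [-2.54, 2.54]. Speed limits (rad/s): [2.39, 2.39, 3.01, 3.14, 3.14, 3.14].

### API

Orientations are given as a unit quaternion [w, x, y, z].
In Python, from plant import env, viewer gives the robot as it stands.
- The arm moves only by the tool step_arm, never from a script. Its arguments are lists of equal length, an entry for each row: "fingers": the gripper command: -1 is fully open, 1 is shut, values between are in proportion; "slide": the shift along the tool's x, y, z in m, a list of three; "turn": the turn about the tool's z in degrees. In form: {"fingers": [fingers, ...], "slide": [[dx, dy, dz], ...], "turn": [turn, ...]}. A call has 1 to 20 rows; each row shifts and turns the commanded pose from where the row before left it, along the tool's axes as they then stand; what a row does not reach is not made up. A row lasts 1/8 s, in which the tool goes at most 62.5 mm and 10.7 degrees, less where a joint would pass 70% of its speed; a pose out of reach is approached as far as the arm can. A call with a gripper value outside its range is refused whole. The fingers move at their own pace and stop on an object; the grip force is fixed at half the most. Time passes only in rows, so rows that do not move let the fingers close. It gives the time, the measured TCP pose, the force and the opening at its end, in the units of the state.
- env.get_obs(): the state, without advancing time (a new reading comes with each control period).
- viewer.capture(name): name is "scene" or "top" or "wrist"; returns (picture, depth): 420x560x3 uint8, red, green, blue; 420x560 float32, m along the optical axis (not along the pixel's ray), 0 where there is no reading.
- viewer.calibration(name): a dict with "fx", "fy", "cx", "cy" (pixels), "D" ([k1, k2, p1, p2, k3] as OpenCV has them; the pictures are not rectified), "world_to_cam" (4x4, takes a point from world to camera coordinates). Camera axes: x right, y up, looking along -z (the intrinsics and any distortion apply to the point x, -y, -z); pixel columns grow to the right and rows downward; lengths in m; the calibration is good to about 2 mm. A picture is of the moment at which its call begins: read the wrist's pose just before it. calibration takes no time and is no camera call; for the wrist camera it gives the pose at the moment of the call.
- env.close_job(): hands the job in, once; it reports no verdict.
The state is a dict: "t": time; "joints": joint angles; "joint_vel": joint speeds; "tau": joint torques, N m; "tool_pos": TCP position; "eef_rot": TCP orientation; "force": force on the tool from outside, world axes, zero at the start; "torque": the same for the moment, N m; "width": finger opening in m.
Only numpy, scipy, OpenCV 4.12 (cv2) and the standard library are available. Lean on these libraries where they do the work, as an engineer would, in place of code of your own. Each camera call takes 0.05 s, during which the arm holds its last target.

## Working session

There is one attempt and no reset: what is moved stays moved. The work goes in short steps, Python scripts to look and compute and a tool call to move; the robot and the scene stay as the last step left them, time stands still between calls to the robot, and variables do not carry over. Pictures are saved under pics/ and viewed, and the job is handed in when it is done.

Besides the shell and the picture viewer there is one more tool, called after "Call:" as name(argument=value, ...), one argument or row to a line, values as JSON. step_arm: Moves the arm, as the interface text tells. Its arguments: {"type":"object","properties":{"fingers":{"type":"array","items":{"type":"number"}},"slide":{"type":"array","items":{"type":"array","items":{"type":"number"}}},"turn":{"type":"array","items":{"type":"number"}}},"required":["fingers","slide","turn"]}

```bash
ls; mkdir -p pics; python3 - <<'E'
from plant import env, viewer
import cv2
o=env.get_obs(); print(o['t'],o['tool_pos'],o['eef_rot'],o['width'],env.grip_point_offset)
import numpy as np
for n in ["scene","top","wrist"]:
    c=viewer.calibration(n); p,d=viewer.capture(n); np.savez(f'{n}0.npz',p=p,d=d,**{k:np.array(v) for k,v in c.items()})
    cv2.imwrite(f'pics/{n}0.png',p[:,:,::-1]); print(n,c)
E
```

```text
pics
0.0 [0.17061694 0.60068619 0.23054094] [-1.25389403e-04  1.37956104e-01  9.90438043e-01 -7.61525083e-04] 0.0857507438161245 -0.0187
scene {'fx': 470.99985596665914, 'fy': 470.99985596665914, 'cx': 282.6085766319412, 'cy': 212.51404434349502, 'D': array([0.02843207, 0.        , 0.        , 0.        , 0.        ]), 'world_to_cam': array([[-0.74869117,  0.66289395, -0.00575744,  0.34781353],
       [-0.50986266, -0.57025923,  0.64408422,  0.21325844],
       [ 0.4236763 ,  0.48515567,  0.76493292, -1.73650203],
       [ 0.        ,  0.        ,  0.        ,  1.        ]])}
top {'fx': 393.99776965728034, 'fy': 393.99776965728034, 'cx': 281.5532256895423, 'cy': 208.46463703333225, 'D': array([-0.07507161,  0.        ,  0.        ,  0.        ,  0.        ]), 'world_to_cam': array([[-9.64214804e-04, -9.99807629e-01, -1.95901914e-02,
         7.08874182e-02],
       [ 9.96676117e-01, -2.55665125e-03,  8.14259302e-02,
        -5.36637336e-01],
       [-8.14603515e-02, -1.94465638e-02,  9.96486850e-01,
        -1.21856485e+00],
       [ 0.00000000e+00,  0.00000000e+00,  0.00000000e+00,
         1.00000000e+00]])}
wrist {'fx': 313.7976714196027, 'fy': 313.7976714196027, 'cx': 278.59445577769725, 'cy': 210.87996031609597, 'D': array([-0.07015285,  0.        ,  0.        ,  0.        ,  0.        ]), 'world_to_cam': array([[ 2.73200186e-01,  9.61957179e-01, -2.10350445e-04,
        -6.24598412e-01],
       [-9.13041979e-01,  2.59239193e-01, -3.14879955e-01,
         4.05391172e-02],
       [-3.02846503e-01,  8.62173210e-02,  9.49131482e-01,
        -3.79744455e-01],
       [ 0.00000000e+00,  0.00000000e+00,  0.00000000e+00,
         1.00000000e+00]])}
```

View pics/scene0.png

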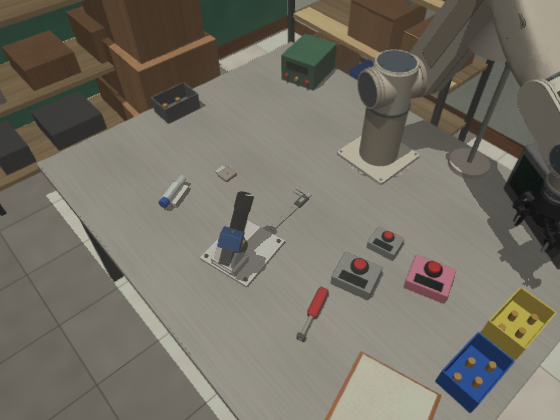

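View pics/top0.png

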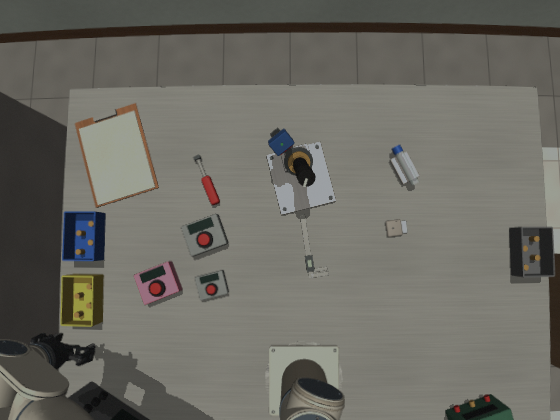

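View pics/wrist0.png

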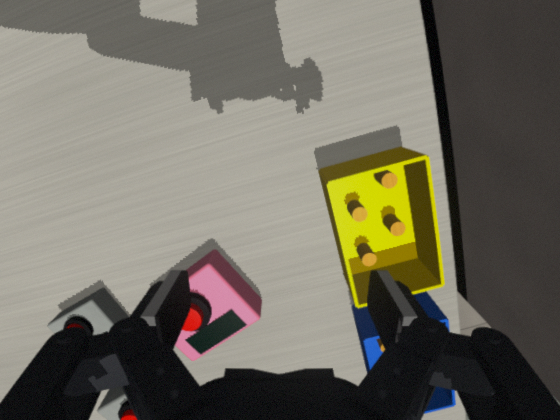

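The larger grey box at top-view pixel (204,240) carries the read button, and the pink and small grey boxes are decoys. The probe is at about (303,170), with the blue scanner at (281,142). I'll zoom in.

```bash
python3 - <<'E'
import cv2
a=cv2.imread('pics/top0.png')[125:225,255:345]; b=cv2.imread('pics/scene0.png')[180:290,190:310]
a=cv2.resize(a,(400,440),interpolation=cv2.INTER_CUBIC); b=cv2.resize(b,(400,440),interpolation=cv2.INTER_CUBIC)
import numpy as np
cv2.imwrite('pics/z0.png',np.hstack([a,b]))
E
```

```text
(no output)
```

View pics/z0.png

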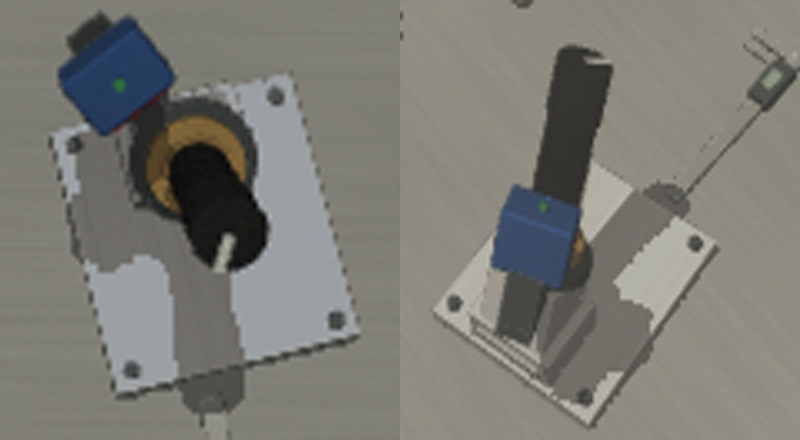

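```bash
cat > h.py <<'E'
import numpy as np, cv2
def load(n): return np.load(n)
def ray(c,u,v):
    K=np.array([[c['fx'],0,c['cx']],[0,c['fy'],c['cy']],[0,0,1]],float)
    q=cv2.undistortPoints(np.array([[[u,v]]],float),K,c['D'].astype(float))[0,0]
    T=np.array(c['world_to_cam']); R=T[:3,:3]; o=-R.T@T[:3,3]
    d=R.T@np.array([q[0],-q[1],-1.]); return o,d
def onplane(c,u,v,p,n):
    o,d=ray(c,u,v); p=np.array(p,float);n=np.array(n,float); return o+d*((p-o)@n/(d@n))
def onz(c,u,v,z): return onplane(c,u,v,[0,0,z],[0,0,1])
def atdepth(c,u,v,dep): o,d=ray(c,u,v); return o+d*dep
def proj(c,P):
    K=np.array([[c['fx'],0,c['cx']],[0,c['fy'],c['cy']],[0,0,1]],float)
    T=np.array(c['world_to_cam']); q=T[:3,:3]@np.array(P,float)+T[:3,3]
    return cv2.projectPoints(np.array([[q[0],-q[1],-q[2]]]),np.zeros(3),np.zeros(3),K,c['D'].astype(float))[0].ravel()
E
python3 - <<'E'
from h import *
np.set_printoptions(precision=4,suppress=True)
c=load('top0.npz'); p=c['p']; d=c['d']
# plate corners from crop (zoom 4.444,4.4)
cr=[(52,130),(290,72),(358,335),(118,395)]
P=[onz(c,255+x/4.444-.4,125+y/4.4-.4,0.012) for x,y in cr]
P=np.array(P);print(P);print([np.linalg.norm(P[i]-P[(i+1)%4]) for i in range(4)])
ctr=P.mean(0);
ax=(P[0]+P[1]-P[2]-P[3])/2; ay=(P[0]+P[3]-P[1]-P[2])/2
print(ctr, np.arctan2(ax[1],ax[0]), np.arctan2(-ay[0],ay[1]))
hsv=cv2.cvtColor(p,cv2.COLOR_RGB2HSV)
for n in ['top0.npz','scene0.npz']:
    c=load(n);p=c['p'];d=c['d'];hsv=cv2.cvtColor(p,cv2.COLOR_RGB2HSV).astype(int)
    red=(((hsv[...,0]<6)|(hsv[...,0]>174))&(hsv[...,1]>170)).astype(np.uint8)
    k,l,s,ce=cv2.connectedComponentsWithStats(red)
    for i in range(1,k):
        if s[i,4]>25:
            u,v=ce[i]; dep=d[int(round(v)),int(round(u))]
            print(n,'red',ce[i],s[i],atdepth(c,u,v,dep))
    blue=((abs(hsv[...,0]-110)<12)&(hsv[...,1]>110)).astype(np.uint8)
    k,l,s,ce=cv2.connectedComponentsWithStats(blue)
    for i in range(1,k):
        if s[i,4]>60: u,v=ce[i];print(n,'blue',ce[i],s[i],atdepth(c,u,v,d[int(v),int(u)]))
E
```

```text
[[ 0.7133  0.1191  0.012 ]
 [ 0.7558 -0.0536  0.012 ]
 [ 0.5618 -0.1003  0.012 ]
 [ 0.5188  0.0714  0.012 ]]
[np.float64(0.17789176772675158), np.float64(0.199458223084771), np.float64(0.17701834865878854), np.float64(0.2002261639015833)]
[0.6374 0.0092 0.012 ] 0.23822075722323244 0.24326874577468993
top0.npz red [210.1299 190.4011] [202 176  17  29 177] [0.5941 0.2957 0.0299]
top0.npz red [203.0682 239.5568] [198 234  12  11  88] [0.4389 0.3073 0.0691]
top0.npz red [155.2885 288.1923] [150 283  12  12 104] [0.2912 0.4524 0.0692]
top0.npz red [210.58 289.46] [207 286   8   8  50] [0.2862 0.2873 0.0466]
top0.npz red [486.5667 398.2   ] [484 395   6   7  30] [-0.051  -0.5594  0.0437]
top0.npz red [456.5 408.5] [454 406   6   6  30] [-0.0803 -0.4652  0.042 ]
top0.npz blue [280.542  141.9837] [269 130  25  26 369] [0.7036 0.0689 0.2062]
top0.npz blue [ 83.0232 235.8465] [  62  212   43   49 1811] [0.4499 0.7212 0.004 ]
scene0.npz red [434.1566 266.3855] [429 262  12  10  83] [0.2936 0.4555 0.0676]
scene0.npz blue [361.4463  66.6942] [351  60  22  15 121] [-0.887  -0.82   -0.4076]
scene0.npz blue [163.5    201.4697] [159 197  10  10  66] [ 0.7256 -0.2904  0.042 ]
scene0.npz blue [473.9868 371.2862] [ 436  333   78   79 2883] [0.4334 0.7007 0.0041]
```

```bash
cat >> h.py <<'E'
yaw=0.2407; ex=np.array([np.cos(yaw),np.sin(yaw),0]); ey=np.array([-np.sin(yaw),np.cos(yaw),0])
mouth=np.array([0.6374,0.0092,0.1])+0.03*ex
a=-np.sin(.5)*ex+np.array([0,0,np.cos(.5)]); u=np.cos(.5)*ex+np.array([0,0,np.sin(.5)])  # u: perp to axis in lean plane; a x u
w=np.cross(a,u)
cap=mouth+a*.1175; end=mouth+a*.14; mk=mouth+a*.045
def bear(P):
    q=np.array(P)-mouth; return np.arctan2(q@w,q@u)
E
python3 - <<'E'
from h import *
np.set_printoptions(precision=4,suppress=True)
print(mouth,cap,end,w)
for n in ['top0.npz','scene0.npz']:
    c=load(n);p=c['p'];d=c['d']
    print(n,'cap',proj(c,cap),'end',proj(c,end),'mk',proj(c,mk))
    e=proj(c,end).round().astype(int)
    # bright pixels near end
    sub=p[e[1]-14:e[1]+15,e[0]-14:e[0]+15].min(2)
    ys,xs=np.where(sub>110)
    for y,x in zip(ys,xs):
        U,V=x+e[0]-14,y+e[1]-14
        P=onplane(c,U,V,end,a); r=np.linalg.norm(P-end)
        if r<.026: print(U,V,sub[y,x],'r %.4f bearing %.3f'%(r,bear(P)), )
# scanner: top-face blue pixels in top
c=load('top0.npz');p=c['p']
tc=mk+.023*a
hsv=cv2.cvtColor(p,cv2.COLOR_RGB2HSV).astype(int)
m=((abs(hsv[...,0]-110)<12)&(hsv[...,1]>110)); m[:120]=0;m[165:]=0;m[:,:260]=0;m[:,300:]=0
ys,xs=np.where(m)
for v,uu in [(ys.mean(),xs.mean())]:
    P=onplane(c,uu,v,tc,a); q=P-tc; print('blue cent',P,np.linalg.norm(q),bear(P))
print('green'); g=(hsv[...,0]>45)&(hsv[...,0]<75)&(hsv[...,1]>100); g&=cv2.dilate(m.astype(np.uint8),np.ones((5,5)))>0
ys,xs=np.where(g); print(xs,ys); P=onplane(c,xs.mean(),ys.mean(),tc,a); print(P,np.linalg.norm(P-tc),bear(P))
for x,y in [(58,82),(140,17),(174,77),(100,135)]:
    P=onplane(c,255+x/4.444-.4,125+y/4.4-.4,tc,a); print(np.linalg.norm(P-tc),bear(P),P)
E
```

```text
[0.6665 0.0164 0.1   ] [0.6118 0.0029 0.2031] [0.6014 0.0004 0.2229] [-0.2384  0.9712  0.    ]
top0.npz cap [304.9647 175.3442] end [306.2531 178.0145] mk [301.1316 167.4039]
313 171 154 r 0.0258 bearing -0.969
314 172 154 r 0.0259 bearing -1.123
315 174 154 r 0.0255 bearing -1.369
315 175 118 r 0.0245 bearing -1.474
315 178 121 r 0.0236 bearing -1.824
305 179 129 r 0.0042 bearing 2.025
306 179 146 r 0.0028 bearing 2.699
307 179 116 r 0.0035 bearing -2.731
315 179 121 r 0.0239 bearing -1.941
305 180 145 r 0.0063 bearing 2.384
306 180 147 r 0.0056 bearing 2.821
315 180 154 r 0.0246 bearing -2.054
304 181 114 r 0.0101 bearing 2.298
305 181 145 r 0.0089 bearing 2.553
306 181 145 r 0.0084 bearing 2.862
315 181 153 r 0.0255 bearing -2.160
304 182 115 r 0.0124 bearing 2.434
305 182 145 r 0.0115 bearing 2.646
306 182 117 r 0.0112 bearing 2.883
314 182 154 r 0.0243 bearing -2.304
304 183 143 r 0.0150 bearing 2.526
305 183 147 r 0.0143 bearing 2.704
306 183 116 r 0.0140 bearing 2.895
313 183 121 r 0.0237 bearing -2.460
314 183 154 r 0.0259 bearing -2.398
304 184 144 r 0.0176 bearing 2.591
305
[... 870 characters left out ...]
 r 0.0074 bearing 2.300
249 195 140 r 0.0105 bearing 2.411
250 195 140 r 0.0136 bearing 2.472
251 195 139 r 0.0168 bearing 2.510
252 195 141 r 0.0200 bearing 2.536
253 195 131 r 0.0233 bearing 2.554
254 196 125 r 0.0248 bearing 2.313
254 197 124 r 0.0247 bearing 2.042
blue cent [0.7041 0.069  0.2043] 0.1021096832464152 0.42564701302245367
green
[281 282 281 282 281] [143 143 144 144 145]
[0.6997 0.0667 0.2016] 0.09661491046426947 0.43820146305779556
0.12490777590523283 0.665979679534187 [0.7002 0.1041 0.2068]
0.12709001665755407 0.1523722709344889 [0.7373 0.0536 0.2199]
0.08412607993636859 0.08260547948336523 [0.7047 0.0329 0.1999]
0.08381884622498009 0.792942938831027 [0.6708 0.0789 0.1879]
```

Rig: yaw 0.24 rad, with plate sides measuring 0.178 and 0.200 m, which matches the given sizes. Scanner bearing is about 0.43 and the mark about 2.6, so the joint is at about 2.2 rad. I need to turn it clockwise by about 125°, in roughly three strokes. First I'll lift and yaw the tool.

Call:
step_arm(
  fingers=[-1,-1,-1,-1,-1,-1],
  slide=[
    [0,0,-0.014],
    [0,0,-0.014],
    [0,0,-0.014],
    [0,0,-0.014],
    [0,0,-0.014],
    [0,0,-0.014],
  ],
  turn=[-9,-9,-9,-9,-9,-9],
)

```text
t: 0.9
tool_pos: [0.1707, 0.601, 0.3154]
eef_rot: [-0.0, -0.329, 0.944, -0.0]
force: [-0.5, -0.2, 0.1]
width: 0.0853
```

```bash
cat > go.py <<'E'
import sys; from h import *; from plant import env
from scipy.spatial.transform import Rotation as Ro
np.set_printoptions(precision=4,suppress=True)
def st():
    o=env.get_obs(); q=o['eef_rot']; R=Ro.from_quat([q[1],q[2],q[3],q[0]]).as_matrix()
    print('t',o['t'],'tcp',o['tool_pos'],'yawY',np.degrees(np.arctan2(R[1,1],R[0,1])),'tilt',R[:,2],'F',o['force'],'w',o['width'],'j6',o['joints'][5]); return o,R
def to(P):
    o,R=st(); print('slide',R.T@(np.array(P)-o['tool_pos']))
if __name__=='__main__':
    to([float(x) for x in sys.argv[1:4]]) if len(sys.argv)>3 else st()
E
python3 go.py .610 .0025 .30
```

```text
t 0.9 tcp [0.1707 0.601  0.3154] yawY 128.43701118885244 tilt [-0.0002 -0.0007 -1.    ] F [-0.5291 -0.1808  0.11  ] w 0.08532910480211515 j6 -0.9666543014052141
slide [ 0.0279 -0.7419  0.0158]
```

Call:
step_arm(
  fingers=[-1,-1,-1,-1,-1,-1,-1,-1,-1,-1,-1,-1,-1,-1,-1,-1],
  slide=[
    [0.002,-0.05,0],
    [0.002,-0.05,0],
    [0.002,-0.05,0],
    [0.002,-0.05,0],
    [0.002,-0.05,0],
    [0.002,-0.05,0],
    [0.002,-0.05,0],
    [0.002,-0.05,0],
    [0.002,-0.05,0],
    [0.002,-0.05,0],
    [0.002,-0.05,0],
    [0.002,-0.05,0],
    [0.002,-0.05,0],
    [0.002,-0.05,0],
    [0,-0.042,0],
    [0,0,0],
  ],
  turn=[0,0,0,0,0,0,0,0,0,0,0,0,0,0,0,0],
)

```text
t: 2.9
tool_pos: [0.6081, -0.0019, 0.3146]
eef_rot: [-0.0, -0.325, 0.946, -0.0]
force: [-1.1, 0.7, 0.6]
width: 0.0854
```

```bash
python3 go.py .610 .0025 .187; python3 - <<'E'
from plant import env, viewer
import cv2,numpy as np
n='wrist';c=viewer.calibration(n); p,d=viewer.capture(n); np.savez('wrist1.npz',p=p,d=d,**{k:np.array(v) for k,v in c.items()})
from h import *
c=load('wrist1.npz'); print('end',proj(c,end),'cap',proj(c,cap),'scanner top',proj(c,mk+.023*a+.096*(np.cos(.43)*u+np.sin(.43)*w)))
cv2.imwrite('pics/wrist1.png',p[:,:,::-1])
E
```

```text
t 2.9 tcp [ 0.6081 -0.0019  0.3146] yawY 127.96353719290664 tilt [-0.0004 -0.0003 -1.    ] F [-1.1009  0.7119  0.5537] w 0.08538315517587865 j6 -2.255808026480706
slide [-0.0043  0.0023  0.1276]
end [285.76135633 209.95151406] cap [280.00261487 213.66695738] scanner top [275.15109281 317.62541444]
```

View pics/wrist1.png

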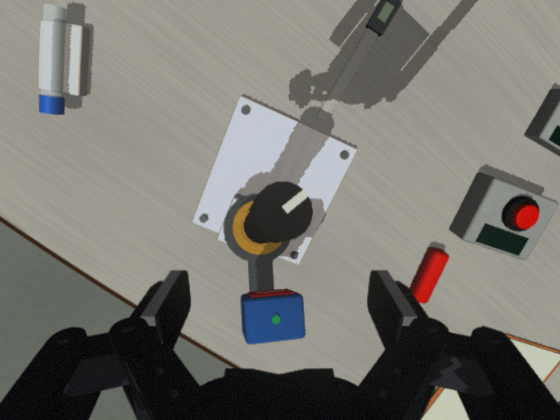

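The projected cap end (286,210) and scanner top (275,318) match the wrist view: the line starts at about (286,211) and the green dot is at (276,320). Descending to grip.

Call:
step_arm(
  fingers=[-1,-1,-1,-1,-1,1,1,1,1,1],
  slide=[
    [-0.004,0.002,0.02],
    [0,0,0.036],
    [0,0,0.036],
    [0,0,0.036],
    [0,0,0],
    [0,0,0],
    [0,0,0],
    [0,0,0],
    [0,0,0],
    [0,0,0],
  ],
  turn=[0,0,0,0,0,0,0,0,0,0],
)

```text
t: 4.2
tool_pos: [0.6122, 0.0022, 0.1913]
eef_rot: [0.004, -0.326, 0.945, -0.003]
force: [0.7, -7.7, 6.9]
width: 0.0504
```

Call:
step_arm(
  fingers=[1,1,1,1],
  slide=[
    [0,0,0],
    [0,0,0],
    [0,0,0],
    [0,0,0],
  ],
  turn=[5,5,5,5],
)

```text
t: 4.7
tool_pos: [0.6145, 0.0024, 0.1902]
eef_rot: [0.006, -0.157, 0.988, -0.003]
force: [18.4, -7.2, -9.7]
width: 0.0466
```

```bash
python3 go.py; python3 - <<'E'
from plant import env, viewer
import cv2,numpy as np
n='wrist';c=viewer.calibration(n); p,d=viewer.capture(n); np.savez('wrist2.npz',p=p,d=d,**{k:np.array(v) for k,v in c.items()})
cv2.imwrite('pics/wrist2.png',p[:,:,::-1])
E
```

```text
t 4.7 tcp [0.6145 0.0024 0.1902] yawY 108.00675909239624 tilt [ 0.0136 -0.0034 -0.9999] F [18.3842 -7.1911 -9.6593] w 0.046561748927336576 j6 -1.8968343981486553
```

View pics/wrist2.png

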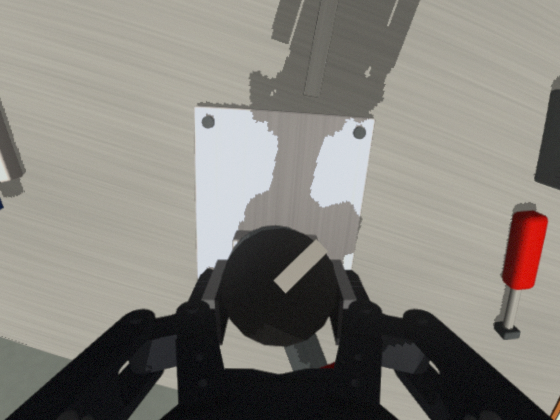

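The cap holds between the pads. The line at (278,285)–(322,243) keeps its direction relative to the gripper, so the head is turning with it. Forces are mild, so I'll continue.

Call:
step_arm(
  fingers=[1,1,1,1,1,1],
  slide=[
    [0,0,0],
    [0,0,0],
    [0,0,0],
    [0,0,0],
    [0,0,0],
    [0,0,0],
  ],
  turn=[5,5,5,5,5,5],
)

```text
t: 5.5
tool_pos: [0.6137, 0.0009, 0.1924]
eef_rot: [0.006, 0.102, 0.995, -0.001]
force: [1.4, -27.4, 12.3]
width: 0.0467
```

```bash
cat > mark.py <<'E'
import sys
from go import *; from plant import viewer
def m(name):
    st()
    n='wrist';c=viewer.calibration(n); p,d=viewer.capture(n)
    c={k:np.array(v) for k,v in c.items()}
    cv2.imwrite(f'pics/{name}.png',p[:,:,::-1])
    e=proj(c,end); mask=np.zeros(p.shape[:2],np.uint8)
    ring=[proj(c,end+.0225*(np.cos(t)*u+np.sin(t)*w)) for t in np.linspace(0,6.28,60)]
    cv2.fillPoly(mask,[np.array(ring).round().astype(np.int32)],1)
    mm=((p.min(2)>95)&(mask>0)).astype(np.uint8)
    k,l,s,ce=cv2.connectedComponentsWithStats(mm)
    i=1+np.argmax(s[1:,4]); ys,xs=np.where(l==i)
    P=np.array([onplane(c,x,y,end,a) for x,y in zip(xs,ys)])-end
    X=np.c_[P@u,P@w]; mu=X.mean(0); V=np.linalg.svd(X-mu,full_matrices=False)[2][0]; V*=np.sign(V@mu)
    b=np.arctan2(V[1],V[0]); L=(X-mu)@V
    print('end px',e,'area',s[i,4],'line px',ce[i],'len',np.ptp(L),'mean',mu,'bearing line %.3f centroid %.3f'%(b,np.arctan2(mu[1],mu[0])),'probe ~ %.3f'%(b-0.43))
    # red window / green dot for scanner bearing
    hsv=cv2.cvtColor(p,cv2.COLOR_RGB2HSV).astype(int)
    g=(hsv[...,0]>45)&(hsv[...,0]<75)&(hsv[...,1]>120); ys,xs=np.where(g)
    if len(xs)>4:
        Q=onplane(c,xs.mean(),ys.mean(),mk+.023*a,a); print('green',len(xs),xs.mean(),ys.mean(),'r',np.linalg.norm(Q-mk-.023*a),'bearing %.3f'%bear(Q))
m(sys.argv[1])
E
python3 mark.py wrist3
```

```text
t 5.5 tcp [0.6137 0.0009 0.1924] yawY 78.23717578019672 tilt [ 0.0122 -0.0041 -0.9999] F [  1.4243 -27.3653  12.3053] w 0.0467231187016175 j6 -1.3789609226743926
end px [270.6359 286.01  ] area 1009 line px [286.6967 266.0605] len 0.02385870145790736 mean [-0.0049  0.0093] bearing line 2.012 centroid 2.057 probe ~ 1.582
green 47 256.97872340425533 391.9574468085106 r 0.079468307721341 bearing -0.729
```

View pics/wrist3.png

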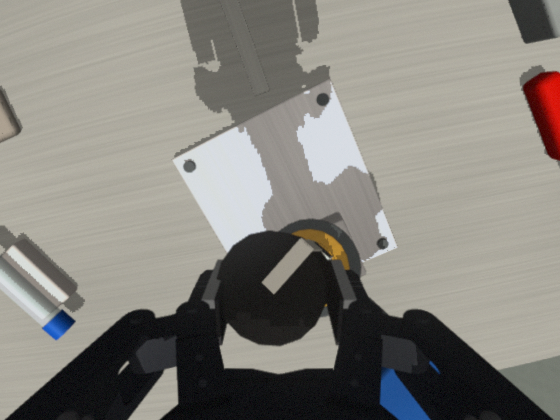

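The line at (265,290)–(308,240) gives a bearing of about 2.0, so roughly 1.6 rad remain. Releasing and turning back for the next stroke.

Call:
step_arm(
  fingers=[-1,-1,-1,-1,-1,-1,-1,-1,-1,-1],
  slide=[
    [0,0,0],
    [0,0,0],
    [0,0,0],
    [0,0,0],
    [0,0,0],
    [0,0,0],
    [0,0,0],
    [0,0,0],
    [0,0,0],
    [0,0,0],
  ],
  turn=[0,0,0,-9,-9,-9,-9,-9,-9,0],
)

```text
t: 6.8
tool_pos: [0.6088, 0.0048, 0.1872]
eef_rot: [-0.0, -0.359, 0.933, 0.0]
force: [-0.8, -0.6, 0.6]
width: 0.0856
```

```bash
python3 mark.py wrist4; python3 go.py .610 .0025 .187
```

```text
t 6.8 tcp [0.6088 0.0048 0.1872] yawY 132.08990132232816 tilt [-0.0004  0.0001 -1.    ] F [-0.7569 -0.5564  0.624 ] w 0.08557383678351246 j6 -2.3171961773336496
end px [282.2469 299.0865] area 1208 line px [309.5008 301.606 ] len 0.024023215187893427 mean [-0.0036  0.011 ] bearing line 1.954 centroid 1.890 probe ~ 1.524
green 204 308.7598039215686 373.6519607843137 r 0.06797329762165516 bearing 0.981
t 6.85 tcp [0.6088 0.0047 0.1872] yawY 131.982367832519 tilt [-0.0003  0.0001 -1.    ] F [1.0015 0.2513 0.2177] w 0.08549273867930404 j6 -2.315388564058844
slide [ 0.0006 -0.0025  0.0002]
```

View pics/wrist4.png

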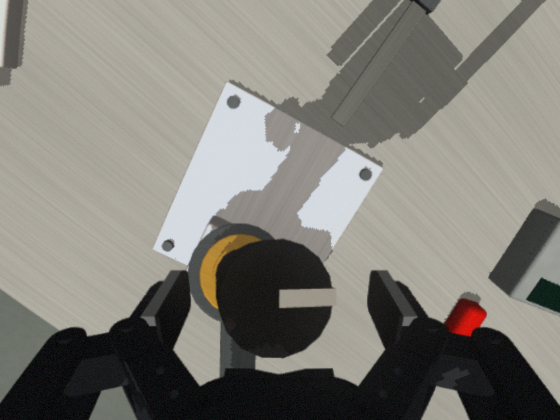

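Call:
step_arm(
  fingers=[1,1,1,1,1,1,1,1,1,1,1,1,1,1,1,1,1],
  slide=[
    [0,-0.002,0],
    [0,0,0],
    [0,0,0],
    [0,0,0],
    [0,0,0],
    [0,0,0],
    [0,0,0],
    [0,0,0],
    [0,0,0],
    [0,0,0],
    [0,0,0],
    [0,0,0],
    [0,0,0],
    [0,0,0],
    [0,0,0],
    [0,0,0],
    [0,0,0],
  ],
  turn=[0,0,0,0,5,5,5,5,5,5,5,5,5,5,5,5,2],
)

```text
t: 8.98
tool_pos: [0.6086, 0.0009, 0.1939]
eef_rot: [-0.001, 0.174, 0.985, -0.002]
force: [-26.7, -3.5, 57.4]
width: 0.0471
```

```bash
python3 mark.py wrist5
```

```text
t 8.975 tcp [0.6086 0.0009 0.1939] yawY 69.96566644219656 tilt [-0.0026 -0.0032 -1.    ] F [-26.7473  -3.5191  57.3994] w 0.04711268121294888 j6 -1.235491511635133
end px [270.8336 293.9741] area 986 line px [296.1045 291.9807] len 0.024139816690514022 mean [0.0044 0.0099] bearing line 1.226 centroid 1.154 probe ~ 0.796
green 50 273.96 389.04 r 0.07513218055489329 bearing -0.798
```

Call:
step_arm(
  fingers=[-1,-1,-1,-1,-1,-1,-1,-1,-1,-1],
  slide=[
    [0,0,0],
    [0,0,0],
    [0,0,0],
    [0,0,0],
    [0,0,0],
    [0,0,0],
    [0,0,0],
    [0,0,0],
    [0,0,0],
    [0,0,0],
  ],
  turn=[0,0,0,-9,-9,-9,-9,-9,-9,0],
)

```text
t: 10.28
tool_pos: [0.6101, 0.003, 0.1866]
eef_rot: [-0.001, -0.293, 0.956, 0.0]
force: [0.1, 0.6, 0.3]
width: 0.0853
```

```bash
python3 mark.py wrist6; python3 go.py .610 .0025 .187
```

```text
t 10.275 tcp [0.6101 0.003  0.1866] yawY 124.05477040763095 tilt [-0.0011  0.     -1.    ] F [0.1222 0.626  0.3168] w 0.08527683207159555 j6 -2.1797801326171617
end px [284.9025 299.5025] area 1244 line px [308.631  315.6455] len 0.023990663730754036 mean [0.0032 0.0112] bearing line 1.357 centroid 1.289 probe ~ 0.927
green 198 250.53535353535352 384.8636363636364 r 0.059529022738718275 bearing 0.189
t 10.325 tcp [0.6101 0.003  0.1866] yawY 123.95327202278034 tilt [-0.0011  0.     -1.    ] F [-0.3821  0.0966 -0.0395] w 0.08559931536521848 j6 -2.1780380816332117
slide [ 0.0003 -0.0003 -0.0004]
```

View pics/wrist6.png

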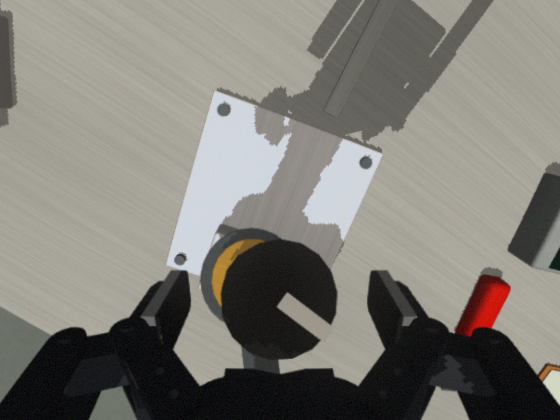

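The line (283,298)–(328,330) has bearing about 1.36, so roughly 0.9 rad remain. Next stroke.

Call:
step_arm(
  fingers=[1,1,1,1,1,1,1,1,1,1,1,1,1,-1,-1,-1,-1],
  slide=[
    [0,0,0],
    [0,0,0],
    [0,0,0],
    [0,0,0],
    [0,0,0],
    [0,0,0],
    [0,0,0],
    [0,0,0],
    [0,0,0],
    [0,0,0],
    [0,0,0],
    [0,0,0],
    [0,0,0],
    [0,0,0],
    [0,0,0],
    [0,0,0],
    [0,0,0],
  ],
  turn=[0,0,0,0,5,5,5,5,5,5,5,5,5,0,0,0,0],
)

```text
t: 12.45
tool_pos: [0.6102, 0.0031, 0.1869]
eef_rot: [-0.0, 0.095, 0.996, -0.0]
force: [-0.6, -0.4, -0.2]
width: 0.0858
```

```bash
python3 mark.py wrist7; python3 go.py .610 .0025 .187
```

```text
t 12.45 tcp [0.6102 0.0031 0.1869] yawY 79.15263811039036 tilt [-0.0005  0.     -1.    ] F [-0.5579 -0.4154 -0.1989] w 0.08577994915044579 j6 -1.3959635796888294
end px [267.3737 300.5114] area 1097 line px [289.9681 318.6746] len 0.023416434504354024 mean [0.0096 0.0059] bearing line 0.673 centroid 0.550 probe ~ 0.243
green 100 231.88 384.55 r 0.07499338577803497 bearing -0.947
t 12.5 tcp [0.6102 0.0031 0.187 ] yawY 79.14860420076064 tilt [-0.0004  0.0001 -1.    ] F [-0.2692  0.7005  0.0606] w 0.08531559443484686 j6 -1.395952473418136
slide [ 0.0001 -0.0006  0.    ]
```

About 0.2 rad remains. I'll rise for a more precise look with the scanner in view.

Call:
step_arm(
  fingers=[-1,-1,-1,-1,-1],
  slide=[
    [0,0,-0.04],
    [0,0,-0.04],
    [0,0,-0.04],
    [0,0,0],
    [0,0,0],
  ],
  turn=[0,0,0,0,0],
)

```text
t: 13.12
tool_pos: [0.6098, 0.003, 0.3067]
eef_rot: [-0.0, 0.095, 0.996, -0.0]
force: [0.3, -0.8, 0.0]
width: 0.0853
```

```bash
python3 mark.py wrist8; python3 - <<'E'
from plant import viewer
import cv2
p,d=viewer.capture('scene'); b=p[150:300,170:320,::-1]; cv2.imwrite('pics/s8.png',cv2.resize(b,(600,600),interpolation=cv2.INTER_CUBIC))
E
```

```text
t 13.125 tcp [0.6098 0.003  0.3067] yawY 79.14812148876761 tilt [-0.0008 -0.     -1.    ] F [ 0.337  -0.8009  0.0198] w 0.08530856272569057 j6 -1.3960378513412028
end px [272.7682 208.6735] area 313 line px [284.607  216.9681] len 0.02376678879717898 mean [0.0094 0.006 ] bearing line 0.677 centroid 0.563 probe ~ 0.247
green 467 312.7473233404711 311.9164882226981 r 0.09053830206628198 bearing -0.132
```

View pics/wrist8.png

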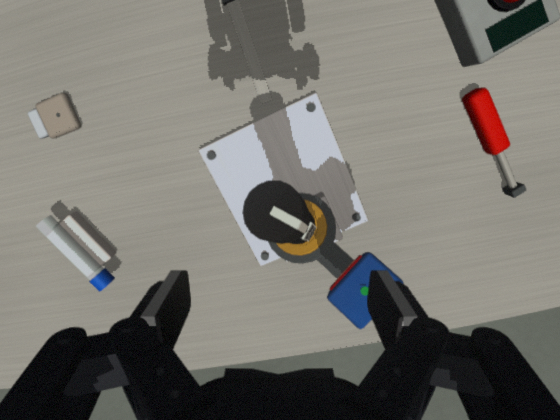

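View pics/s8.png

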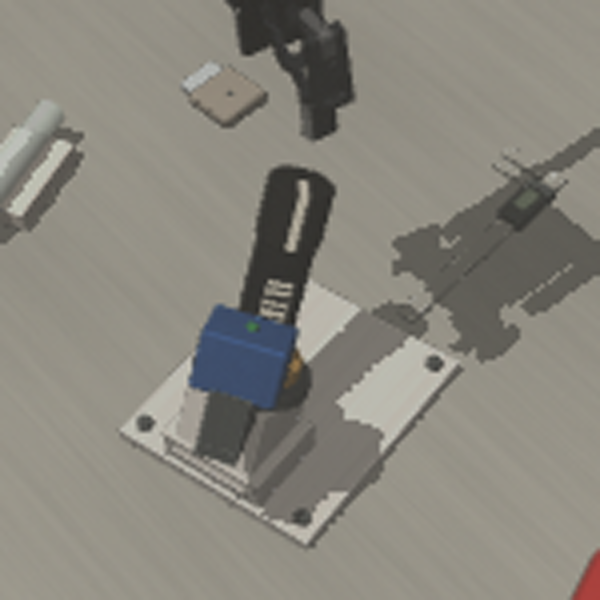

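```bash
python3 - <<'E'
from h import *; from plant import viewer
tc=mk+.023*a
for c,px in [(load('wrist1.npz'),(276,320)),({k:np.array(v) for k,v in viewer.calibration('wrist').items()},(364,291))]:
    P=onplane(c,*px,tc,a); print(bear(P),np.linalg.norm(P-tc),P)
E
```

```text
0.43730391503925503 0.09834889374897103 [0.70087852 0.06766835 0.20238953]
0.4219317950414459 0.09622650547458679 [0.70029981 0.06521611 0.20176313]
```

Scanner bearing is confirmed at 0.43 and the line is at 0.56–0.68, so a short final stroke of about 0.2 rad should do it.

Call:
step_arm(
  fingers=[-1,-1,-1,-1,-1,1,1,1,1,1,1,1,1,1,-1,-1,-1,-1],
  slide=[
    [0,0,0],
    [0,0,0.04],
    [0,0,0.04],
    [0,0,0.04],
    [0,0,0],
    [0,0,0],
    [0,0,0],
    [0,0,0],
    [0,0,0],
    [0,0,0],
    [0,0,0],
    [0,0,0],
    [0,0,0],
    [0,0,0],
    [0,0,0],
    [0,0,0],
    [0,0,0],
    [0,0,0],
  ],
  turn=[-8,-8,-8,-8,0,0,0,0,0,5,5,5,0,0,0,0,0,0],
)

```text
t: 15.48
tool_pos: [0.6102, 0.0031, 0.1875]
eef_rot: [0.0, -0.054, 0.999, 0.0]
force: [-0.1, -0.3, -0.2]
width: 0.0852
```

Call:
step_arm(
  fingers=[-1,-1,-1,-1,-1],
  slide=[
    [0,0,-0.04],
    [0,0,-0.04],
    [0,0,-0.04],
    [0,0,0],
    [0,0,0],
  ],
  turn=[0,0,0,0,0],
)

```text
t: 16.1
tool_pos: [0.6098, 0.003, 0.3068]
eef_rot: [-0.0, -0.054, 0.999, 0.0]
force: [-0.3, -0.3, -0.2]
width: 0.0852
```

```bash
python3 mark.py wrist9
```

```text
t 16.1 tcp [0.6098 0.003  0.3068] yawY 96.1477515968332 tilt [-0.0008  0.     -1.    ] F [-0.3128 -0.2531 -0.1719] w 0.08523126959325251 j6 -1.692697975226935
end px [275.925  207.4726] area 307 line px [283.1238 220.215 ] len 0.023610584607125153 mean [0.0103 0.0042] bearing line 0.509 centroid 0.388 probe ~ 0.079
green 611 294.80196399345334 338.89525368248775 r 0.11157868805478094 bearing -0.005
```

View pics/wrist9.png

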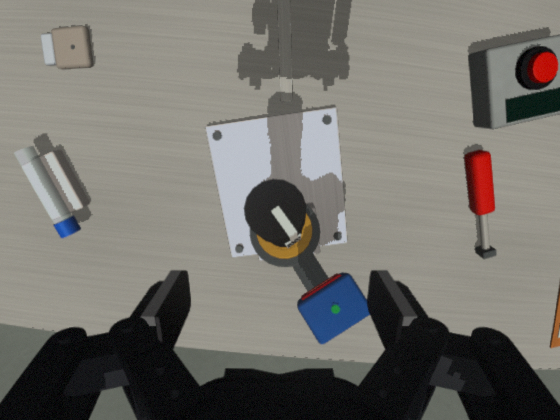

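```bash
python3 - <<'E'
from h import *; from plant import viewer
c={k:np.array(v) for k,v in viewer.calibration('wrist').items()}
p=cv2.imread('pics/wrist9.png'); S=8; x0,y0=235,170
im=cv2.resize(p[y0:y0+75,x0:x0+90],None,fx=S,fy=S,interpolation=cv2.INTER_CUBIC)
f=lambda P:tuple(((proj(c,P)-[x0,y0]+.5)*S).round().astype(int).tolist())
d=np.cos(.43)*u+np.sin(.43)*w
cv2.line(im,f(end),f(end+.024*d),(0,0,255),1)
cv2.polylines(im,[np.array([f(end+.024*(np.cos(t)*u+np.sin(t)*w)) for t in np.linspace(0,6.28,60)])],True,(0,255,0),1)
cv2.imwrite('pics/z9.png',im)
E
```

```text
(no output)
```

View pics/z9.png

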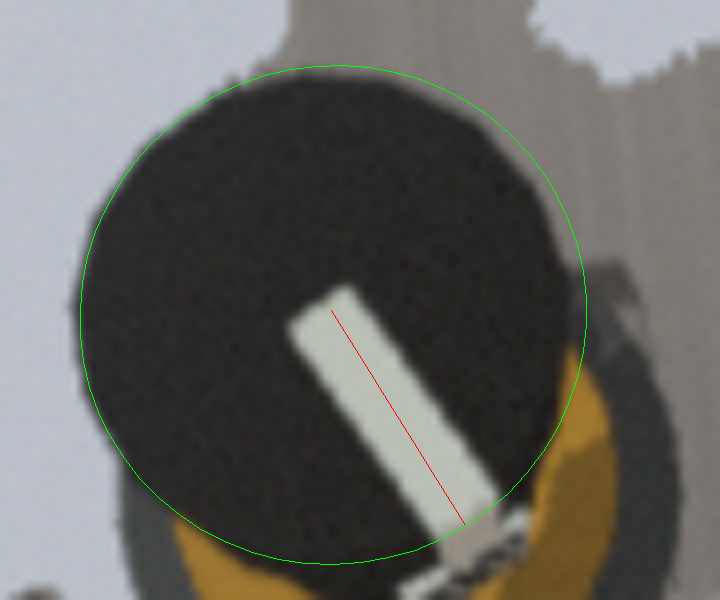

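The line is about 0.07 rad past the ideal (red) direction. That's within tolerance, but there's plenty of time, so I'll trim it with a 7° stroke.

Call:
step_arm(
  fingers=[-1,-1,-1,-1,-1,1,1,1,1,1,1,1,1,-1,-1,-1,-1],
  slide=[
    [0,0,0],
    [0,0,0.04],
    [0,0,0.04],
    [0,0,0.04],
    [0,0,0],
    [0,0,0],
    [0,0,0],
    [0,0,0],
    [0,0,0],
    [0,0,0],
    [0,0,0],
    [0,0,0],
    [0,0,0],
    [0,0,0],
    [0,0,0],
    [0,0,0],
    [0,0,0],
  ],
  turn=[-6,-6,0,0,0,0,0,0,0,4,3,0,0,0,0,0,0],
)

```text
t: 18.27
tool_pos: [0.6102, 0.0031, 0.1875]
eef_rot: [0.0, -0.097, 0.995, 0.0]
force: [-0.2, 0.2, -0.2]
width: 0.0853
```

Call:
step_arm(
  fingers=[-1,-1,-1,-1,-1],
  slide=[
    [0,0,-0.04],
    [0,0,-0.04],
    [0,0,-0.04],
    [0,0,0],
    [0,0,0],
  ],
  turn=[0,0,0,0,0],
)

```text
t: 18.9
tool_pos: [0.6098, 0.003, 0.3068]
eef_rot: [-0.0, -0.097, 0.995, 0.0]
force: [-0.4, -0.8, -0.5]
width: 0.0854
```

```bash
python3 mark.py wrist10; python3 - <<'E'
from h import *; from plant import viewer
c={k:np.array(v) for k,v in viewer.calibration('wrist').items()}
p=cv2.imread('pics/wrist10.png'); S=5; e=proj(c,end).astype(int); x0,y0=e[0]-45,e[1]-40
im=cv2.resize(p[y0:y0+120,x0:x0+150],None,fx=S,fy=S,interpolation=cv2.INTER_CUBIC)
f=lambda P:tuple(((proj(c,P)-[x0,y0]+.5)*S).round().astype(int).tolist())
d=np.cos(.43)*u+np.sin(.43)*w
cv2.line(im,f(end),f(end+.024*d),(0,0,255),1)
cv2.line(im,f(mk+.023*a+.074*d),f(mk+.023*a+.118*d),(0,0,255),1)
cv2.imwrite('pics/z10.png',im)
E
python3 go.py .439 .307 .2
```

```text
t 18.9 tcp [0.6098 0.003  0.3068] yawY 101.14585379703432 tilt [-0.0007  0.0001 -1.    ] F [-0.4445 -0.8393 -0.4601] w 0.08542863830067783 j6 -1.7799962184101141
end px [276.9194 207.2872] area 304 line px [281.8158 221.1382] len 0.02341262125827681 mean [0.0107 0.0032] bearing line 0.416 centroid 0.293 probe ~ -0.014
green 605 303.59173553719006 332.43140495867766 r 0.10747785319208311 bearing 0.175
t 18.95 tcp [0.6095 0.003  0.3061] yawY 101.14678129772452 tilt [-0.002   0.0001 -1.    ] F [-0.8875 -0.7409 -0.7864] w 0.08533469340888668 j6 -1.7799953505360728
slide [0.1083 0.3312 0.1065]
```

View pics/z10.png

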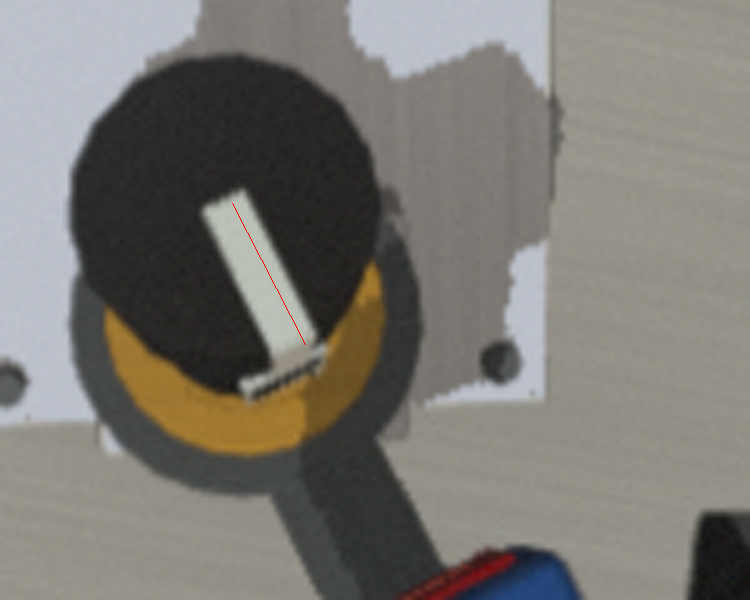

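View pics/wrist10.png

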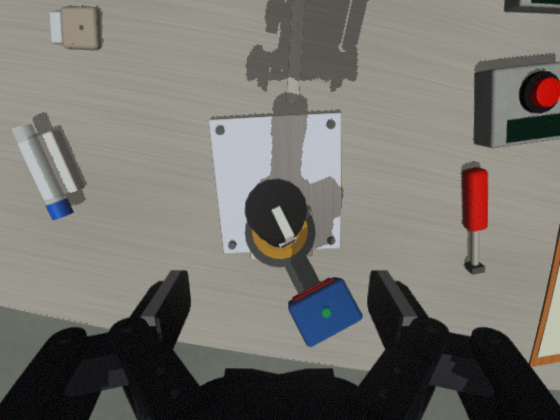

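The mark line and patch bars are now parallel to the red window's normal, with an estimated error of about 0.01–0.05 rad. Closing the fingers and going to the button.

Call:
step_arm(
  fingers=[1,1,1,1,1,1,1,1,1,1],
  slide=[
    [0.0135,0.0414,0],
    [0.0135,0.0414,0],
    [0.0135,0.0414,0],
    [0.0135,0.0414,0],
    [0.0135,0.0414,0],
    [0.0135,0.0414,0],
    [0.0135,0.0414,0],
    [0.0135,0.0414,0],
    [0,0,0],
    [0,0,0],
  ],
  turn=[0,0,0,0,0,0,0,0,0,0],
)

```text
t: 20.2
tool_pos: [0.4399, 0.3066, 0.3062]
eef_rot: [-0.001, -0.097, 0.995, -0.001]
force: [0.9, 0.1, -0.9]
width: 0.0003
```

```bash
python3 go.py .439 .307 .09; python3 - <<'E'
from h import *; from plant import viewer
c={k:np.array(v) for k,v in viewer.calibration('wrist').items()}
p,d=viewer.capture('wrist'); cv2.imwrite('pics/wrist11.png',p[:,:,::-1]); print(proj(c,[.439,.307,.069]))
hsv=cv2.cvtColor(p,cv2.COLOR_RGB2HSV).astype(int)
red=(((hsv[...,0]<6)|(hsv[...,0]>174))&(hsv[...,1]>170)&(p[...,0]>200)).astype(np.uint8)
k,l,s,ce=cv2.connectedComponentsWithStats(red)
for i in range(1,k):
    if s[i,4]>100: print(s[i],ce[i],atdepth(c,*ce[i],np.median(d[l==i])), onz(c,*ce[i],.068))
E
```

```text
t 20.2 tcp [0.4399 0.3066 0.3062] yawY 101.18201744214826 tilt [-0.0016 -0.0015 -1.    ] F [ 0.8736  0.0894 -0.9276] w 0.0002591564885864028 j6 -1.1791181366463876
slide [0.0004 0.0008 0.2162]
[278.89075407 175.82275117]
[415  63  26  29 575] [427.66782609  76.92      ] [0.29123356 0.45271283 0.06705413] [0.29140525 0.45231255 0.068     ]
[266 165  25  24 472] [278.21398305 176.54237288] [0.44050375 0.30644522 0.06681334] [0.44025532 0.30639771 0.068     ]
[241 246  17  28 273] [248.97802198 257.26373626] [0.57689801 0.28894204 0.02780277] [0.55624    0.28915306 0.068     ]
```

View pics/wrist11.png

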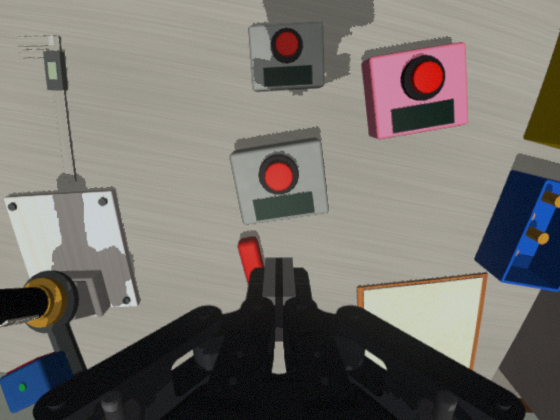

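The large grey box's button at (278,176) back-projects to (0.440,0.306,0.067), directly under the TCP. Descending, then pressing gently.

Call:
step_arm(
  fingers=[1,1,1,1,1,1],
  slide=[
    [0,0,0.05],
    [0,0,0.05],
    [0,0,0.05],
    [0,0,0.05],
    [0,0,0.026],
    [0,0,0],
  ],
  turn=[0,0,0,0,0,0],
)

```text
t: 21.0
tool_pos: [0.4394, 0.3051, 0.0792]
eef_rot: [-0.002, -0.096, 0.995, -0.001]
force: [0.2, 0.4, 0.5]
width: 0.0002
```

Call:
step_arm(
  fingers=[1,1,1,1,1,1,1,1],
  slide=[
    [0,0,0.003],
    [0,0,0.003],
    [0,0,0.003],
    [0,0,0.002],
    [0,0,0.002],
    [0,0,0.002],
    [0,0,0],
    [0,0,0],
  ],
  turn=[0,0,0,0,0,0,0,0],
)

```text
t: 22.0
tool_pos: [0.4403, 0.307, 0.0664]
eef_rot: [0.0, -0.097, 0.995, 0.0]
force: [-0.5, -0.4, 1.3]
width: -0.0
```

Contact is just starting. I'll press in 2 mm steps.

Call:
step_arm(
  fingers=[1,1,1,1,1],
  slide=[
    [0,0,0.002],
    [0,0,0.002],
    [0,0,0.001],
    [0,0,0],
    [0,0,0],
  ],
  turn=[0,0,0,0,0],
)

```text
t: 22.62
tool_pos: [0.4403, 0.307, 0.0614]
eef_rot: [0.0, -0.097, 0.995, 0.0]
force: [-0.6, -0.6, 4.3]
width: 0.0001
```

Call:
step_arm(
  fingers=[1,1,1,1],
  slide=[
    [0,0,0.001],
    [0,0,0.001],
    [0,0,0.001],
    [0,0,0],
  ],
  turn=[0,0,0,0],
)

```text
t: 23.12
tool_pos: [0.4405, 0.3071, 0.0606]
eef_rot: [0.0, -0.097, 0.995, 0.0]
force: [-7.7, -3.7, 31.6]
width: -0.0
```

The force rose sharply at z = 0.0606, so the button is bottomed out. Retracting and checking.

Call:
step_arm(
  fingers=[1,1,1,1,1,1,1],
  slide=[
    [0,0,-0.01],
    [0,0,-0.05],
    [0,0,-0.05],
    [0,0,-0.05],
    [0,0,-0.05],
    [0,0,0],
    [0,0,0],
  ],
  turn=[0,0,0,0,0,0,0],
)

```text
t: 24.0
tool_pos: [0.4398, 0.3065, 0.2675]
eef_rot: [-0.0, -0.097, 0.995, -0.0]
force: [-0.4, 0.0, -0.1]
width: 0.0
```

```bash
python3 - <<'E'
from h import *; from plant import viewer
from go import st; st()
c={k:np.array(v) for k,v in viewer.calibration('wrist').items()}
p,d=viewer.capture('wrist')
hsv=cv2.cvtColor(p,cv2.COLOR_RGB2HSV).astype(int)
red=(((hsv[...,0]<6)|(hsv[...,0]>174))&(hsv[...,1]>170)&(p[...,0]>200)).astype(np.uint8)
k,l,s,ce=cv2.connectedComponentsWithStats(red)
for i in range(1,k):
    if s[i,4]>100: print(ce[i],atdepth(c,*ce[i],np.median(d[l==i])))
c={k:np.array(v) for k,v in viewer.calibration('top').items()}
p,d=viewer.capture('top'); p=p[:,:,::-1].copy()
t=cv2.resize(p[120:220,250:350],(400,400),interpolation=cv2.INTER_CUBIC)
q,_=viewer.capture('scene'); q=cv2.resize(q[170:270,190:290,::-1],(400,400),interpolation=cv2.INTER_CUBIC)
cv2.imwrite('pics/fin.png',np.hstack([t,q]))
E
```

```text
t 24.0 tcp [0.4398 0.3065 0.2675] yawY 101.13832317543701 tilt [-0.0009 -0.0007 -1.    ] F [-0.3742  0.0374 -0.1129] w 3.7115622845986605e-05 j6 -1.1785635220200021
[444.0916  73.4501] [0.2912 0.4527 0.067 ]
[278.2131 183.6344] [0.4404 0.3066 0.0668]
[245.0517 268.3838] [0.5746 0.2866 0.0283]
```

View pics/fin.png

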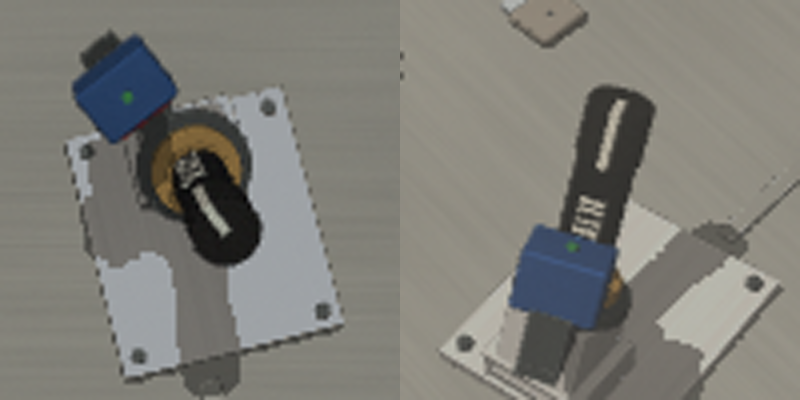

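The patch points at the scanner (top-view patch at (190,168), scanner at (125,90)). The button's height is back to 0.0668 m, and the arm is clear. Handing in.

```bash
python3 -c "
from plant import env
print(env.close_job())"
```

```text
the job is handed in; nothing more can be done
None
```

The code patch now faces the scanner window and the read button has been pressed fully and come back up. I handed the job in at about 24 s of the 61 s allowed; it reports no verdict.

- **Turning the head:** I gripped the cap and turned it clockwise in five strokes, about 2.2 rad in all, then let go. In the last close picture the mark line's bearing was 0.416 rad against about 0.43 for the scanner, so the estimated error is about 0.01 rad. The limit is 0.17.
- **Disagreement:** the bearing of the white line's centroid differed from the line's direction by about 0.12 rad. I put this down to roughly 1 mm of calibration offset and trusted the direction, since the patch bars also lay parallel to the window.
- **Pressing the button:** I pressed the button on the larger grey box until it bottomed out, with the fingertips at z = 0.0606 m and a force of 32 N. Afterwards its top measured 0.0668 m, the same as before the press.
- **Scanner and bystanders:** the scanner and the objects around the rig showed no visible shift in the last pictures, though I did not measure the bystanders' positions. The highest wrist force I read was about 63 N, at the end of the second stroke; force was only read between moves.

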